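# Slide the drip board under the drying stand

## Robot

A 6-joint arm with a two-finger parallel gripper is mounted at the origin on the work surface. World frame = base frame: x ahead of the robot, y to its left, z up, the work surface at z = 0. Lengths are in m, angles in rad, forces in N, time in s.
With the tool pointing down it reaches from about 0.275 to 0.875 m from the base axis. Payload 12.5 kg.
Tool frame: the origin (TCP) lies on the centre line of the jaws, within the pads' length; the fingertips stand r.finger_overhang ahead of it and the grasp point (between the pads) lies 3 mm ahead of it (r.finger_overhang is the distance from the TCP to the fingertips, in m); z points along the fingers, y is the line along which they close (so a half turn about z gives the same grasp; the last joint's range is limited). The gripper opens to 85 mm and grips with 20 to 120 N. Pads are 22 mm wide; open, the fingers measure 114 mm over their backs; the gripper's body (76 mm by 85 mm) begins 54 mm behind the grasp point. The pads swing forward as they close: fully open they stand 13 mm farther back than shut.
Start: joints at [1.162, 0.351, 1.652, -0, 1.139, -0.085], TCP at [0.175, 0.521, 0.253] pointing down, gripper open.
Joint ranges: [-2.75, 2.75], [-0.79, 2.1], [0.01, 2.65], [-1.57, 4.71], [0.07, 3.14], [-2.87, 2.87]. Speed limits (rad/s): [2.22, 2.22, 2.79, 3.14, 3.14, 3.14].

## Interface

Orientations are given as a unit quaternion [x, y, z, w].
In Python, from cell import r, optics gives the robot as it stands. The module is installed in compiled form; this text tells all that it offers. Calls block until the motion is done:
- r.move_to(position, orientation): joint-space move of the TCP to a pose.
- r.move_linear(position, rot=None, vel=0.15): straight line of the TCP; rot=None keeps the orientation; vel is the mean speed in m/s.
- r.set_joints(angles): joint-space move.
- r.set_gripper(opening, squeeze=None): opening from 0.0 (shut) to 1.0 (fully open); squeeze is the grip in N (None keeps the last); returns when the fingers have stopped.
- r.sleep(seconds).
- r.inverse_kinematics(position, orientation): joint angles nearest the present ones, or None.
- optics.get_image(name): name is "scene" or "top" or "wrist"; returns a dict with "pixels" (420x560x3 uint8, red, green, blue), "depth" (420x560 float32, m along the optical axis (not along the pixel's ray), 0 where there is no reading), "fx", "fy", "cx", "cy" (pixels), "camera_from_world" (4x4, takes a point from world to camera coordinates); the wrist camera has in their place "mount" (4x4, takes a point from camera to tool coordinates, whose origin is the TCP and whose axes are the flange's). Camera axes: x right, y down, z forward; pixel columns grow to the right and rows downward; lengths in m; the calibration is good to about 2 mm. A picture is of the moment at which its call begins: read the wrist's pose just before it.
A pose or a line that the arm cannot do raises r.PlanningError and nothing moves.
- r.hand_in(): hands the job in; it is judged then, once.
Readings, each from a call of its own:
- r.current_t(): time.
- r.current_q(): joint angles.
- r.current_qvel(): joint speeds.
- r.current_effort(): joint torques, N m.
- r.current_tool_pos(): TCP position.
- r.current_ee_rot(): TCP orientation.
- r.current_contact_force(): force on the tool from outside, world axes, zero at the start.
- r.current_torque(): the same for the moment, N m.
- r.current_opening(): opening from 0.0 (shut) to 1.0 (fully open).
- r.current_finger_force(): force on a finger pad.
Only numpy, scipy, OpenCV 4.12 (cv2) and the standard library are available. Lean on these libraries where they do the work, as an engineer would, in place of code of your own. Each camera call takes 0.05 s, during which the arm holds its last target. There are 200 camera calls.

## Task

With the fingertips, push the blue drip board flat along the bench and in under the low steel drying stand, until it lies centred below the stand and square with it, sticking out equally at both open ends. Only push it, never lift or tip it, and leave the stand, the grey head drying on it and everything else on the bench where they are. Then take the hand away.

Things in the scene. Friction and masses are not known exactly. Their poses are not given: they have to be found in the camera images.
- drip_board: flat loose blue board with paint spots, 130 (its x) x 190 (its y, the long way) x 12 mm thick, about 0.25 kg, lying flat on the bench to the left or the right of the stand; origin at the centre of its underside, z up. The two ways round are equivalent
- drying_stand: low loose steel stand, about 1.1 kg: five slats 200 mm long (along its x) and 6 mm thick over two side rails, 90 mm deep (along its y). The passage below runs along its y, open at both ends: 170 mm wide between the rails (each 15 mm wide), 17 mm high from bench to slats; slat tops at 23 mm. Origin on the bench at the middle of the passage, z up. With the board in place 50 mm of it sticks out at each open end
- cast_head: grey cast head on a round foot (60 mm), 70 mm across, 119 mm tall, 0.35 kg, standing loose about the middle of the stand's slats, its top 142 mm above the bench; origin at the centre of its foot's underside
- mixing_cup: bystander: white open plastic cup, 72 mm across the rim, 95 mm tall, stands alone on the other side of the stand from the board; origin centre of underside
- glue_bottle: bystander: white glue bottle with a yellow label, 60 mm across, 170 mm tall, far side of the bench; origin centre of underside
- tape_roll: bystander: white roll of tape lying flat, 70 mm across, 24 mm tall, far side of the bench; origin centre of underside
- brush: bystander: paint brush lying flat between robot and stand, roughly across the robot's view (about along world y); origin under its middle
- modelling_spatula: bystander: spatula lying on the far side of the bench; origin under its middle
- paint_jar: bystander: glass jar with red cap, 60 mm across, 70 mm tall, far side of the bench; origin centre of underside
Things that resemble listed ones, but are neither listed nor needed, are in the scene too. There is more than one size of the drip_board; the job needs the smaller.

How it is judged:
By the outcome, as a careful person would: the job done as asked, in the order asked, and still so for the second after the job is handed in, with the robot touching nothing.
It also fails if it takes over 64 s, if anything falls off the work surface, if the arm or the gripper's body presses on something with over 40 N, if the wrist force passes 120 N, or if a joint passes its speed limit or range.

## Working session

There is one attempt and no reset: what is moved stays moved. The work goes in short steps, each a Python script; the robot and the scene stay as the last script left them, time stands still between calls to the robot, and variables do not carry over. Pictures are saved under pics/ and viewed, at most 10 in all, crops included, and the job is handed in when it is done.

```bash
mkdir -p pics; cat > h.py <<'E'
import numpy as np, cv2
from cell import r, optics
def snap(n,f=None):
    d=optics.get_image(n)
    if f: cv2.imwrite('pics/'+f,d['pixels'][:,:,::-1])
    return d
def cloud(d):
    """world xyz per pixel from depth"""
    v,u=np.mgrid[:420,:560]; z=d['depth']
    p=np.stack([(u-d['cx'])/d['fx']*z,(v-d['cy'])/d['fy']*z,z,np.ones_like(z)],-1)
    return (p@np.linalg.inv(d['camera_from_world']).T)[...,:3]
def ray(d,uv,h):
    """pixels -> world points on plane z=h"""
    W=np.linalg.inv(d['camera_from_world']); uv=np.atleast_2d(uv).astype(float)
    q=np.c_[(uv[:,0]-d['cx'])/d['fx'],(uv[:,1]-d['cy'])/d['fy'],np.ones(len(uv))]@W[:3,:3].T
    return W[:3,3]+q*((h-W[2,3])/q[:,2])[:,None]
E
python3 - <<'E'
from h import *
d=snap('top','top1.png');s=snap('scene','scene1.png')
print(np.linalg.inv(d['camera_from_world']).round(3),d['fx'],r.finger_overhang,r.current_t(),r.current_ee_rot())
hsv=cv2.cvtColor(d['pixels'],cv2.COLOR_RGB2HSV)
m=cv2.inRange(hsv,(95,90,40),(130,255,255))
m=cv2.morphologyEx(m,cv2.MORPH_CLOSE,np.ones((9,9)))
for c in cv2.findContours(m,cv2.RETR_EXTERNAL,cv2.CHAIN_APPROX_NONE)[0]:
    if cv2.contourArea(c)<300: continue
    p=ray(d,c[:,0],.012)[:,:2]
    print(cv2.boundingRect(c),cv2.minAreaRect((p*1000).astype(np.float32)),cv2.contourArea(c))
E
```

```text
[[-0.029 -0.988  0.154  0.366]
 [-0.999  0.026 -0.019  0.04 ]
 [ 0.015 -0.154 -0.988  0.882]
 [ 0.     0.     0.     1.   ]] 388.85702105204706 0.022 0.1 [ 1.61221767e-01  9.86918073e-01 -4.92453913e-04 -1.25585414e-04]
(78, 305, 132, 110) ((189.85479736328125, 321.447021484375), (171.80404663085938, 252.94126892089844), 12.028377532958984) 9877.5
(130, 181, 86, 61) ((506.1263427734375, 264.13934326171875), (130.1425018310547, 189.74281311035156), 1.343717336654663) 4689.0
(102, 35, 65, 45) ((881.130859375, 360.85699462890625), (99.57916259765625, 149.11932373046875), 6.040948867797852) 2291.5
```

View pics/top1.png

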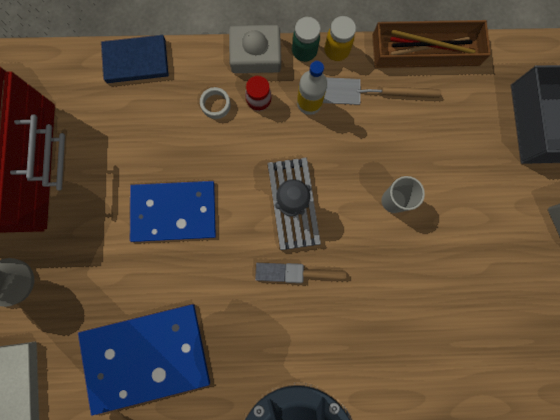

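View pics/scene1.png

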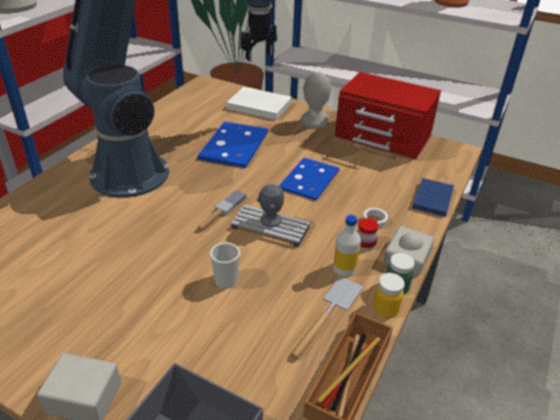

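Top view: the smaller 130x190 board is at px (173,211) (its size matches). The stand with the head is at (294,203), the cup at (404,195) and the brush at (300,273). The board has to go in along roughly -y. Next I'll measure the stand's pose.

```bash
cat >> h.py <<'E'
def stand(d,f=None):
    hsv=cv2.cvtColor(d['pixels'],cv2.COLOR_RGB2HSV); P=cloud(d)
    m=((hsv[...,1]<70)&(hsv[...,2]>60)).astype(np.uint8)*255
    roi=np.zeros_like(m); roi[150:256,262:325]=255
    m=cv2.morphologyEx(m&roi,cv2.MORPH_CLOSE,np.ones((7,7)))
    if f: cv2.imwrite('pics/'+f,cv2.resize(np.hstack([d['pixels'][140:265,250:340,::-1],cv2.cvtColor(m[140:265,250:340],cv2.COLOR_GRAY2BGR)]),None,fx=4,fy=4))
    c=max(cv2.findContours(m,cv2.RETR_EXTERNAL,cv2.CHAIN_APPROX_NONE)[0],key=cv2.contourArea)
    return cv2.minAreaRect((ray(d,c[:,0],.023)[:,:2]*1000).astype(np.float32))
def board(d,h=.012):
    hsv=cv2.cvtColor(d['pixels'],cv2.COLOR_RGB2HSV)
    m=cv2.inRange(hsv,(95,90,40),(130,255,255))
    m=cv2.morphologyEx(m,cv2.MORPH_CLOSE,np.ones((9,9)));m[:120]=0;m[285:]=0
    c=max(cv2.findContours(m,cv2.RETR_EXTERNAL,cv2.CHAIN_APPROX_NONE)[0],key=cv2.contourArea)
    return cv2.minAreaRect((ray(d,c[:,0],h)[:,:2]*1000).astype(np.float32))
E
python3 - <<'E'
from h import *
d=snap('top'); print(stand(d,'st1.png'))
P=cloud(d)
m=(P[...,2]>.017)&(P[...,2]<.03)&(abs(P[...,0]-.51)<.15)&(abs(P[...,1]+.02)<.1)
q=P[m]; print(len(q),np.median(q[:,2]),cv2.minAreaRect((q[:,:2]*1000).astype(np.float32)))
for n,uv in [('cup',(406,190)),('head',(292,190)),('brush',(300,273)),('b',(173,211))]: print(n,P[uv[1],uv[0]])
E
```

```text
((515.552978515625, -8.986251831054688), (201.09010314941406, 91.32232666015625), 6.705282688140869)
2197 0.022231481650648033 ((490.69451904296875, -16.721664428710938), (188.97605895996094, 261.2419128417969), 89.91520690917969)
cup [ 0.53574939 -0.26212395  0.03196676]
head [ 5.19480172e-01 -4.29062856e-04  1.42125456e-01]
brush [ 0.35899213 -0.018428    0.01899541]
b [0.50498587 0.26221863 0.01298182]
```

View pics/st1.png

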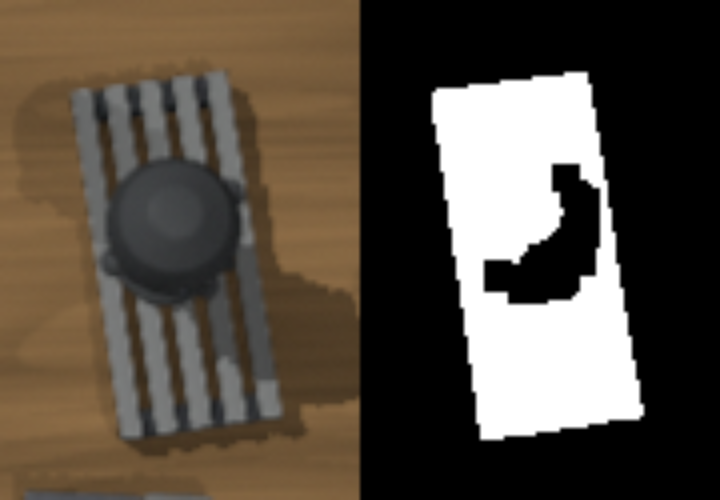

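The stand measures 201x91 mm, centred at (0.5155,-0.009) with yaw 6.7°, which agrees with its given size. In its frame the board is 23 mm off sideways and turned 5.4°. A side push from the far long edge, with both fingertips parallel to the passage, fixes both errors. I'll check the clearances and start with a probe for fingertip height.

```bash
cat >> h.py <<'E'
from scipy.spatial.transform import Rotation as R
S=np.array([.5155,-.0090]); A=np.radians(6.7)
X=np.array([np.cos(A),np.sin(A)]); Y=np.array([-X[1],X[0]])
def W(a,b,z): return np.r_[S+a*X+b*Y,z]           # stand frame -> world
def rel(c): c=np.array(c[:2])-S; return c@X, c@Y
def quat(yaw):                                     # tool down; y axis of tool along yaw (mod 180)
    y=np.array([np.cos(yaw),np.sin(yaw),0]); z=np.array([0,0,-1.])
    return R.from_matrix(np.c_[np.cross(y,z),y,z]).as_quat()
def near(yaw,p):                                   # half turn that needs the least wrist motion
    q0=np.array(r.current_q()); best=None
    for k in (0,np.pi):
        j=r.inverse_kinematics(list(p),list(quat(yaw+k)))
        if j is not None and (best is None or abs(np.array(j)-q0).max()<best[0]): best=(abs(np.array(j)-q0).max(),quat(yaw+k))
    return best[1]
def bpose(d,h=.012):
    c,s,a=board(d,h)
    if s[0]>s[1]: a-=90
    return np.r_[np.array(rel(np.array(c)/1000))*1000,a-np.degrees(A)],s
E
python3 - <<'E'
from h import *
d=snap('top');P=cloud(d)
print(P[165:220:8,104:117:2].round(3)[...,1:].tolist()[:3])
print(P[195,98:128:2].round(3).tolist())
print(bpose(d))
p=W(.118,.272,.15); q=near(A+np.pi/2,p)
print(p,q)
r.move_to(list(p),list(q))
r.move_linear(list(W(.118,.272,.04)))
f0=np.array(r.current_contact_force())
z=.04
while z>.008:
    z-=.001; r.move_linear(list(W(.118,.272,z)),vel=.02)
    f=np.array(r.current_contact_force())-f0
    if f[2]>3: break
print(z,f,r.current_tool_pos(),r.current_opening(),r.finger_overhang,r.current_t())
r.move_linear(list(W(.118,.272,z+.005)),vel=.05)
w=snap('wrist','w1.png'); snap('top','t2.png')
E
```

```text
[[[0.427, -0.001], [0.422, 0.0], [0.418, -0.001], [0.412, 0.002], [0.408, 0.001], [0.404, -0.002], [0.398, 0.001]], [[0.426, -0.0], [0.422, -0.002], [0.416, 0.001], [0.414, -0.004], [0.408, -0.001], [0.403, -0.0], [0.399, -0.001]], [[0.425, 0.001], [0.42, 0.0], [0.416, -0.001], [0.411, 0.001], [0.407, 0.0], [0.401, 0.002], [0.398, -0.001]]]
[[0.549, 0.438, -0.001], [0.549, 0.434, -0.003], [0.548, 0.428, 0.0], [0.548, 0.424, 0.0], [0.548, 0.418, 0.002], [0.548, 0.415, -0.001], [0.548, 0.41, -0.0], [0.548, 0.406, -0.001], [0.548, 0.4, 0.001], [0.548, 0.396, 0.0], [0.547, 0.391, 0.001], [0.547, 0.387, 0.0], [0.547, 0.382, 0.001], [0.547, 0.378, 0.0], [0.547, 0.374, -0.001]]
(array([ 22.55772727, 272.36761046,  -5.35628266]), (130.1425018310547, 189.74281311035156))
[0.6009597  0.27490956 0.15      ] [-0.05843522  0.9982912   0.          0.        ]
0.007999999999999972 [-4.53470604 -1.48770028 10.36454501] [0.60098538 0.27492952 0.00888789] 1.0044752938708947 0.022 10.9083
```

View pics/t2.png

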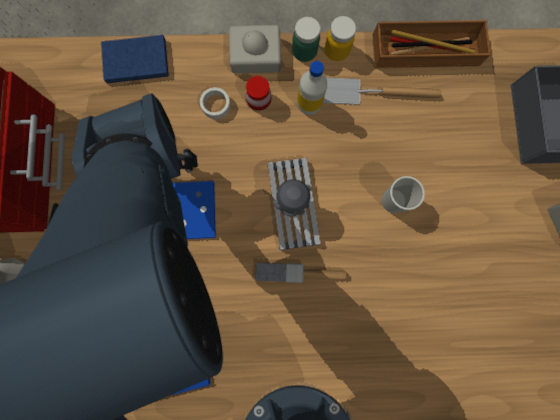

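The marks near (110,190) are only shadow at height 0. The open fingertips reached the bench at TCP z≈0.009, so at TCP z=0.014 the tips run 5 mm up. Now the side push.

```bash
python3 - <<'E'
from h import *
f0=np.array(r.current_contact_force())
r.move_linear(list(W(.118,.272,.014)),vel=.05)
for a in (.095,.085,.078):
    r.move_linear(list(W(a,.272,.014)),vel=.05)
    print(a,(np.array(r.current_contact_force())-f0).round(1))
r.move_linear(list(W(.10,.272,.014)),vel=.1)
r.move_linear(list(W(.10,.272,.08)),vel=.2)
# go over to the end side, turned 90 deg, out of the top camera's sight of the board
p=W(.0,.42,.10); q=near(A,p); r.move_to(list(p),list(q))
d=snap('top','t3.png'); print(bpose(d),stand(d),r.current_t(),r.current_q())
E
```

```text
0.095 [ 0.8 -0.5  0.6]
0.085 [-0.4  0.2  0.7]
0.078 [-0.9  0.6  0.1]
(array([-7.32645069e-01,  2.66673516e+02,  4.57284927e-02]), (130.39051818847656, 189.90200805664062)) ((515.4546508789062, -8.91720962524414), (201.03140258789062, 91.64220428466797), 6.538228511810303) 14.8333 [ 6.42827493e-01  6.58651190e-01  1.57567049e+00 -8.19114551e-05
  9.08080206e-01 -2.61361938e+00]
```

View pics/t3.png

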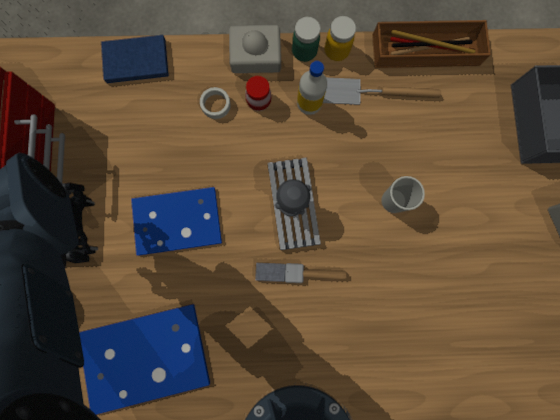

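The board is now within 1 mm sideways and about 0° in yaw relative to the stand, which hasn't moved. The fingers' contact offset is 13.7 mm. Next is the end push, with a check just before the board goes under.

```bash
python3 - <<'E'
from h import *
q=np.array(r.current_ee_rot())
j=r.inverse_kinematics(list(W(0,.109,.014)),list(q)); print(np.round(j,2))
if abs(j[5])>2.8 or abs(j[5]-r.current_q()[5])>1.5:
    p=W(0,.42,.10); r.move_to(list(p),list(quat(A+(0 if abs(R.from_quat(q).as_matrix()[0,1]-np.cos(A))>.5 else np.pi))))
a=-.0007
r.move_linear(list(W(a,.390,.10)),vel=.15)
r.move_linear(list(W(a,.390,.014)),vel=.15)
f0=np.array(r.current_contact_force())
r.move_linear(list(W(a,.262,.014)),vel=.07)
print((np.array(r.current_contact_force())-f0).round(1),r.current_q().__repr__())
d=snap('top','t4.png'); print(bpose(d),stand(d),r.current_t())
E
```

```text
Traceback (most recent call last):
TypeError: unsupported operand type(s) for *: 'NoneType' and 'float'
```

The wrist range runs out at the final pose, so I'll use the other half turn.

```bash
python3 - <<'E'
from h import *
for k in (0,np.pi):
    j=r.inverse_kinematics(list(W(0,.109,.014)),list(quat(A+k)))
    print(k,None if j is None else np.round(j,2))
    if j is not None: q=quat(A+k)
a=-.0007
r.move_to(list(W(a,.40,.10)),list(q))
r.move_linear(list(W(a,.390,.014)),vel=.15)
f0=np.array(r.current_contact_force())
r.move_linear(list(W(a,.262,.014)),vel=.07)
print((np.array(r.current_contact_force())-f0).round(1))
d=snap('top','t4.png'); print(bpose(d),stand(d),r.current_t())
E
```

```text
0 [ 0.1   0.66  1.89 -0.    0.59 -0.01]
3.141592653589793 None
[ 0.1  0.2 -0. ]
(array([-5.94869410e-01,  1.55652382e+02, -1.56046867e-02]), (130.11936950683594, 189.15518188476562)) ((514.495849609375, -0.6107101440429688), (201.0087432861328, 108.29381561279297), 6.506489276885986) 20.2083
```

View pics/t4.png

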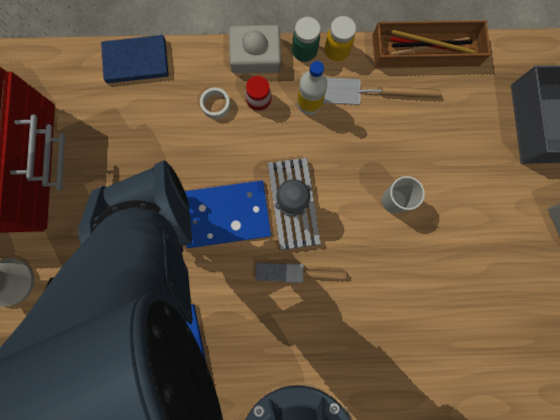

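The board is square, 0.6 mm off laterally, with its front edge about 15 mm from the stand. The stand fit's 108 mm comes from a paint spot in the ROI. I'll push under, stopping slightly short to check.

```bash
python3 - <<'E'
from h import *
a=-.0007
f0=np.array(r.current_contact_force())
for b in (.20,.15,.113):
    r.move_linear(list(W(a,b,.014)),vel=.06)
    print(b,(np.array(r.current_contact_force())-f0).round(1))
r.move_linear(list(W(a,.135,.014)),vel=.1)
r.move_linear(list(W(a,.25,.06)),vel=.2)
d=snap('top','t5.png'); print(bpose(d),r.current_t())
E
```

```text
0.2 [-0.4  0.3  1.5]
0.15 [-0.1 -0.5  0.2]
0.113 [-0.4 -1.6  1.5]
(array([-0.73375888,  5.52707922,  0.06185369]), (129.8707733154297, 189.55723571777344)) 24.325
```

View pics/t5.png

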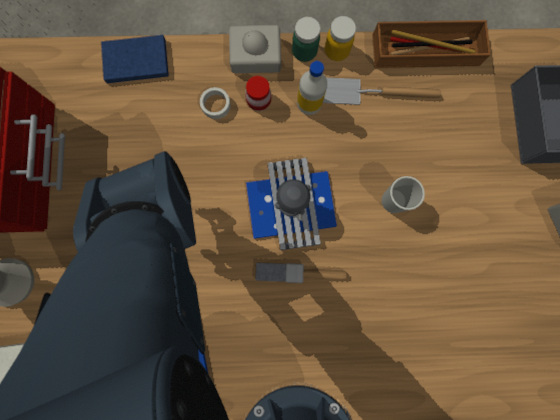

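The board is in, square, and 5.5 mm short. I'll make the last short push, retreat and check everything.

```bash
python3 - <<'E'
from h import *
a=-.0007
r.move_linear(list(W(a,.135,.014)),vel=.15)
r.move_linear(list(W(a,.1075,.014)),vel=.04)
r.move_linear(list(W(a,.135,.014)),vel=.1)
r.move_linear(list(W(a,.27,.10)),vel=.2)
r.move_to([.30,.40,.25],list(r.current_ee_rot()))
d=snap('top','t6.png'); print(bpose(d),r.current_t())
hsv=cv2.cvtColor(d['pixels'],cv2.COLOR_RGB2HSV)
m=((hsv[...,1]<70)&(hsv[...,2]>60)).astype(np.uint8)*255
v,u=np.mgrid[:420,:560]; p=(ray(d,np.c_[u.ravel(),v.ravel()],.023)[:,:2]-S)
x=(p@X).reshape(420,560); y=(p@Y).reshape(420,560)
m[(abs(x)<.072)|(abs(x)>.12)|(abs(y)>.06)]=0
m=cv2.morphologyEx(m,cv2.MORPH_CLOSE,np.ones((7,7)))
vv,uu=np.nonzero(m); print(cv2.minAreaRect((ray(d,np.c_[uu,vv],.023)[:,:2]*1000).astype(np.float32)))
E
```

```text
(array([-0.59843399,  0.62631262,  0.16529493]), (129.95635986328125, 189.86309814453125)) 28.625
((515.5152587890625, -8.853622436523438), (201.0708465576172, 91.1781005859375), 6.6607208251953125)
```

View pics/t6.png

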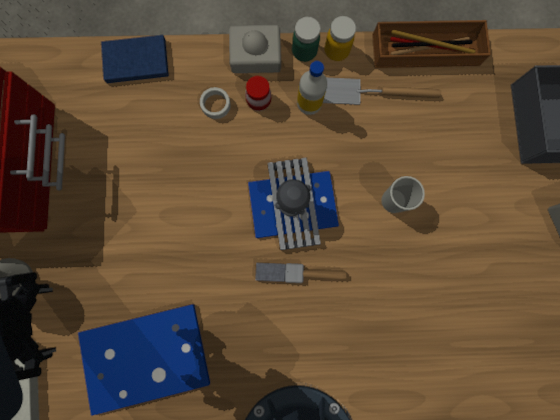

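The board lies under the stand, within 0.6 mm of centre and 0.2° of square. The stand hasn't moved, the rest of the bench looks untouched and the hand is clear.

```bash
python3 -c "
from cell import r
print(r.hand_in())"
```

```text
the job is handed in; nothing more can be done
None
```

The smaller blue board was pushed flat under the stand, within about 1 mm of centre and 0.2° of square; the stand did not move measurably, nothing else on the bench looked disturbed, the hand was clear, and the job was handed in at about 29 s.

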